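Seat the camera in its quick-release clamp and lock it

TASK

The camera has only been started in the guide of its quick-release clamp. Push it along the guide until its foot is fully home against the end stop, and only then swing the clamp's lever all the way round behind the foot, against the lever's own stop, so that the camera is locked in. Leave the other things on the table where they are.

Things in the scene. Friction and masses are not known exactly. Their poses are not given: they have to be found in the camera images.
- clamp: Black slide clamp, bolted down. Origin on the table under the slideway's centre line; x is the way the camera is pushed home, y the lever's side, z up. Flat bed x -115 to +62 mm, 73 mm wide, top 40 mm above the table; low guides (outer faces y +-36.5, top 58 mm above the table) overhang the foot's edges along it, 1.5 mm play; on the lever's side they leave a gap, x -92 to -46, for its nose.
- end_stop (a point): Middle of the end stop's face at bed height (40 mm above the table), at clamp x = +52 mm; axes as the clamp's. The front end of the camera's foot rests against this face when it is fully home. The stop is 18 mm tall.
- camera: Grey box camera, black round lens, loose, 0.3 to 0.6 kg, standing 40 to 75 mm short of home. Origin: centre of the foot's underside, at bed height; x to the lens (the way it is pushed), z up. Aluminium foot 100 long, 50 wide, 10 mm thick; body x -42 to +38, 60 wide, 21 to 81 mm above the origin, fins to 85; lens 48 mm thick to x = +96. Slides easily (1 to 3 N), stays where left.
- camera_back (a point): Centre of the camera's flat rear face, 60 mm wide and 60 mm tall, 91 mm above the table; same axes as the camera (x towards the lens). When the camera is fully home it lies at x = -40, y = 0 mm in the clamp's frame (92 mm behind the end stop's face).
- lever_pivot (a point): The lever's upright pivot axis, at clamp x = -56, y = +44 mm, at bed height (40 mm); axes as the clamp's. From it go the handle (10 mm thick, 45 to 57 mm above the table) and, a quarter turn ahead, a short nose 32 mm long that swings across the slideway behind the foot. If the foot is far from home the nose runs into it and the lever does not close.
- clamp_lever (a joint): Angle of the steel lever (rad). 0 = locked, at its stop: handle pointing to the clamp's -x beside the bed, nose 1.5 mm behind the foot of a camera that is home. Grows as it opens, clockwise from above, to 1.85; at 1.57 the handle points to the clamp's +y. Starts at 1.35 to 1.75; swing it counter-clockwise to lock. Friction (about 2 N at its end) holds it where it is left.
- lever_end (a point): Middle of the black finger pad at the end of the lever's handle, 75 mm from the pivot axis, 53 mm above the table. The pad is 26 mm long, 13 mm thick and 20 mm tall (43 to 63 mm above the table); its x axis points along the handle towards the pivot.
- objective: Bystander: brass microscope objective standing on its end, 34 mm in diameter, 52 mm tall, on the clamp's -y side. Origin under it.
- spare_foot: Bystander: a bare aluminium camera foot, 100 x 50 x 21 mm, lying on the table on the clamp's -y side. Origin under its centre.
- lens_cap: Bystander: black lens cap, 56 mm in diameter, 9 mm thick, on the table ahead of the clamp on the lever's side. Origin under its centre.
- driver: Bystander: screwdriver 190 mm long lying on the table to the robot's left.
- dial_plate: Bystander: black disc with a white face, 72 mm in diameter, 16 mm thick, to the robot's right.

How it is judged (in metres and radians):
On the way:
1. the camera is pushed home against the end stop (within 4 mm) while the lever still stands open (x of camera_back in the frame of clamp above -0.044 m and value of joint clamp_lever above 0.9 rad), for 0.2 s.
At the end, for the whole second after the job is handed in: The camera stands upright in the guide, within 4 mm of the end stop and 5 mm of the centre line, at rest, and the lever is closed to within 0.12 rad of its stop (x of camera_back in the frame of clamp above -0.044 m and y of camera_back in the frame of clamp between -0.005 and 0.005 m and angle between camera's own z axis and vertical below 0.08 rad and value of joint clamp_lever below 0.12 rad and linear speed of camera below 0.01 m/s); the robot touches nothing.
It fails at once if another thing on the table is shifted by more than 25 mm (distance of any of objective, spare_foot, lens_cap, driver, dial_plate from where it was at the start of the episode above 0.025 m).
It also fails if it takes over 48 s, if anything falls off the work surface, if the arm or the gripper's body presses on something with over 40 N, if the wrist force passes 120 N, or if a joint passes its speed limit or range.

ROBOT

A 6-joint arm with a two-finger parallel gripper is mounted at the origin on the work surface. World frame = base frame: x ahead of the robot, y to its left, z up, the work surface at z = 0. Lengths are in mm, angles in rad, forces in N, time in s.
With the tool pointing down it reaches from about 350 to 875 mm from the base axis. Payload 4.2 kg.
Tool frame: the origin (TCP) lies at the centre of the arm's flange, where the gripper is bolted on; the fingertips stand 173 mm ahead of it and the grasp point (between the pads) lies 155 mm ahead of it; x points along the fingers, y is the direction in which the jaws open and shut, and the axes are right-handed (so a half turn about x gives the same grasp; the last joint's range is limited). The gripper opens to 85 mm and grips with 20 to 120 N. Pads are 22 mm wide; open, the fingers measure 114 mm over their backs; the gripper's body (76 mm by 85 mm) begins 54 mm behind the grasp point. The pads swing forward as they close: fully open they stand 13 mm farther back than shut.
Start: joints at [1.469, 0.385, 0.008, 0, -1.194, -0.259], TCP at [220.606, 584.75, 404.712] pointing down, gripper open.
Joint ranges: [-3.14, 3.14], [-1.21, 2.06], [-1.07, 1.41], [-3.16, 2.05], [-2.99, -0.16], [-3.1, 3.1]. Speed limits (rad/s): [2.79, 2.79, 3.14, 3.14, 3.14, 3.14].

INTERFACE

Orientations are given as a rotation vector (axis times angle).
In Python, from workcell import readout, cams, r gives the robot as it stands. The module is installed in compiled form; this text tells all that it offers.
- The arm moves only by the tool play_rows, never from a script. Its argument "moves" is one flat list of numbers, 6 for each row, row after row: the shift along the tool's x, y, z in m, then the turn, a rotation vector about the tool's x, y, z in rad. A call has 1 to 5 rows; each row is the pose to reach, as a shift and turn from the pose commanded when the call began, along the tool's axes at that moment; what a row does not reach only later rows make up. A row lasts 1/8 s, in which the tool goes at most 62.5 mm and 10.7 degrees, less where a joint would pass 70% of its speed; a pose out of reach is approached as far as the arm can. A call with a gripper value outside its range is refused whole. "jaw" is the closure, from 0 (fully open) to 1 (shut), set as the call begins (left out, the last holds). The fingers move at their own pace and stop on an object; "newtons" is the grip in N (left out, the last holds). Time passes only in rows, so rows that repeat a pose let the fingers close. It gives the time, the measured TCP pose, the force and the opening at its end, in the units of the state.
- readout.sense(): the state, without advancing time (a new reading comes with each control period).
- cams.grab_frame(name): name is "scene" or "side" or "wrist"; returns a dict with "color" (420x560x3 uint8, blue, green, red), "vfov" (degrees; the focal length in pixels is half the picture's height over the tangent of half this angle, whatever the lens; pixels are square), "cx", "cy" (the principal point, pixels), "dist_coeffs" ([k1, k2, p1, p2, k3] as OpenCV has them; the pictures are not rectified), "R" (3x3) and "t" (3): a world point X has camera coordinates R X + t. Camera axes: x right, y down, z forward; pixel columns grow to the right and rows downward; lengths in mm; the calibration is good to about 2 mm. A picture is of the moment at which its call begins. There is no depth.
- r.close_job(): hands the job in, once; it reports no verdict.
Trained networks look in a picture, given as the dict that the camera call returned (one of the last four; its "shot" number tells which), for a name from the list of things; names that differ only in an ending like _2 or _b are one class to them, and where a whole thing is asked for, a point or a joint stands for the part that bears it (a point fixed in the world has none). Each returns a list of dicts, best first, with "conf" (0 to 1); they miss things now and then, are a little off and sometimes report something else, mostly with a low value. They report only what shows in the picture. A call takes as long as a camera call.
- cams.recognise(picture, label): "at" ([x, y, z] in mm, in the coordinates of the camera as it stood for that picture, good to about 4 mm: the middle of the surface that is visible of it).
- cams.regions_of(picture, label): "mask" (420x560 bool, what is visible of it).
The state is a dict: "t": time; "q": joint angles; "joint_velocities": joint speeds; "effort": joint torques, N m; "position": TCP position; "ee_rot": TCP orientation; "wrist_force": force on the tool from outside, world axes, zero at the start; "wrist_torque": the same for the moment, N m; "width": finger opening in mm.
Only numpy, scipy, OpenCV 4.12 (cv2) and the standard library are available. Lean on these libraries where they do the work, as an engineer would, in place of code of your own. Each camera call takes 0.05 s, during which the arm holds its last target. There are 200 camera calls.

## Working session

There is one attempt and no reset: what is moved stays moved. The work goes in short steps, Python scripts to look and compute and a tool call to move; the robot and the scene stay as the last step left them, time stands still between calls to the robot, and variables do not carry over. Pictures are saved under pics/ and viewed, about 8 in all and at most 12, crops included, and the job is handed in when it is done.

Besides the shell and the picture viewer there is one more tool, called after "Emit:" in YAML: its name, and indented under it one key for each argument. play_rows: Moves the arm, as the interface text tells. Its arguments: {"type":"object","properties":{"moves":{"type":"array","items":{"type":"number"}},"jaw":{"type":"number"},"newtons":{"type":"number"}},"required":["moves"]}

```bash
mkdir -p pics; cat > h.py <<'E'
import numpy as np, cv2
from workcell import readout, cams, r
from scipy.spatial.transform import Rotation as Ro
def w(f,p): return np.array(f["R"]).T@(np.array(p)-np.array(f["t"]))
def K(f):
    fl=210/np.tan(np.radians(f["vfov"])/2); return np.array([[fl,0,f["cx"]],[0,fl,f["cy"]],[0,0,1]])
def proj(f,P):
    return cv2.projectPoints(np.array(P,float).reshape(-1,3),cv2.Rodrigues(np.array(f["R"]))[0],np.array(f["t"],float),K(f),np.array(f["dist_coeffs"],float))[0].reshape(-1,2)
def onplane(f,uv,z):
    uv=np.array(uv,float).reshape(-1,1,2)
    n=cv2.undistortPoints(uv,K(f),np.array(f["dist_coeffs"],float)).reshape(-1,2)
    R=np.array(f["R"]);C=-R.T@np.array(f["t"]);d=np.c_[n,np.ones(len(n))]@R
    return C+d*((z-C[2])/d[:,2])[:,None]
E
python3 - <<'E'
from h import *
s=readout.sense();print({k:np.round(v,3) for k,v in s.items()})
for c in("scene","side"):
    f=cams.grab_frame(c);cv2.imwrite(f"pics/{c}0.png",f["color"])
    for n in("clamp","camera","camera_back","clamp_lever","lever_end","lever_pivot","end_stop","objective","spare_foot","lens_cap","driver","dial_plate"):
        try:
            for d in cams.recognise(f,n)[:2]: print(c,n,round(d["conf"],2),np.round(w(f,d["at"])),np.round(proj(f,w(f,d["at"])))[0])
        except Exception as e: print(n,e)
E
```

```text
{'t': np.float64(0.0), 'q': array([ 1.469e+00,  3.860e-01,  7.000e-03, -1.000e-03, -1.194e+00,
       -2.590e-01]), 'joint_velocities': array([-0.   ,  0.001, -0.001,  0.   , -0.002,  0.001]), 'effort': array([ 1.0000e-03, -3.9228e+01,  1.8840e+01,  4.1860e+00, -5.0000e-03,
        0.0000e+00]), 'position': array([220.54 , 584.571, 403.625]), 'ee_rot': array([-2.025,  0.372,  2.026]), 'wrist_force': array([ 0.12 , -0.31 , -0.452]), 'wrist_torque': array([-0.028,  0.013,  0.027]), 'width': np.float64(85.794)}
scene clamp 0.95 [ 619. -106.   40.] [254. 236.]
scene camera 0.78 [ 568. -106.  111.] [247. 204.]
scene camera_back 0.92 [ 563. -107.  114.] [246. 202.]
scene clamp_lever 0.76 [537. -23.  56.] [274. 204.]
scene lever_end 0.69 [ 568. -108.  113.] [246. 203.]
scene lever_end 0.55 [539. -21.  56.] [274. 204.]
scene lever_pivot 0.57 [ 622. -109.   41.] [253. 237.]
scene end_stop 0.93 [ 620. -106.   39.] [254. 237.]
scene end_stop 0.62 [538. -20.  56.] [275. 204.]
scene objective 0.68 [ 714. -212.   42.] [223. 276.]
scene objective 0.64 [ 620. -107.   38.] [254. 237.]
scene spare_foo
[... 206 characters left out ...]
0.94 [ 416. -404.   17.] [130. 219.]
scene dial_plate 0.62 [ 624. -111.   38.] [253. 239.]
side clamp 0.64 [ 586. -137.   35.] [279. 244.]
side camera 0.6 [ 544. -123.  104.] [261. 220.]
side camera_back 0.81 [ 542. -125.  107.] [261. 220.]
side clamp_lever 0.2 [ 580. -135.   37.] [276. 244.]
side lever_pivot 0.91 [ 585. -137.   37.] [279. 244.]
side end_stop 0.58 [ 581. -137.   39.] [277. 243.]
side objective 0.6 [ 696. -223.   38.] [332. 262.]
side objective 0.51 [ 408. -414.   16.] [213. 358.]
side spare_foot 0.57 [ 562. -243.   15.] [277. 282.]
side lens_cap 0.57 [703. -10.   9.] [312. 217.]
side driver 0.5 [456. 357.  20.] [216. 157.]
side dial_plate 0.61 [ 410. -412.   16.] [214. 357.]
```

```bash
python3 - <<'E'
import cv2,numpy as np
a=cv2.imread("pics/scene0.png")[160:300,170:350];b=cv2.imread("pics/side0.png")[170:310,190:370]
cv2.imwrite("pics/c0.png",np.vstack([cv2.resize(x,None,fx=4,fy=4,interpolation=cv2.INTER_CUBIC) for x in(a,)]))
cv2.imwrite("pics/c1.png",cv2.resize(b,None,fx=4,fy=4,interpolation=cv2.INTER_CUBIC))
E
```

```text
(no output)
```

View pics/c0.png

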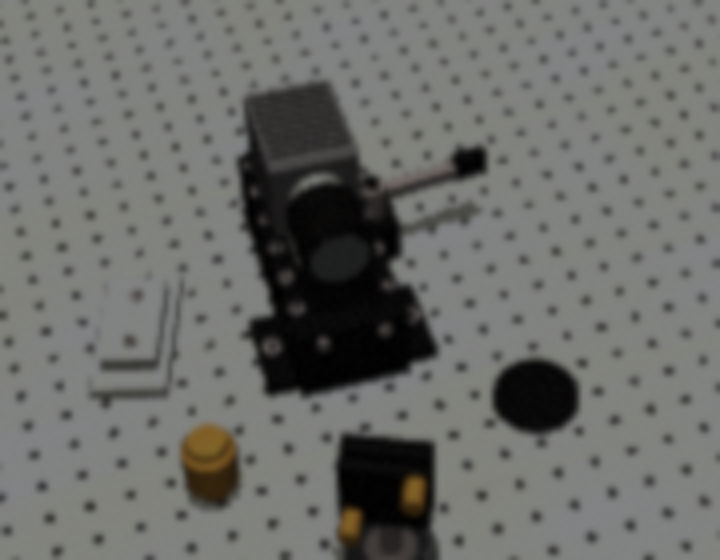

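View pics/c1.png

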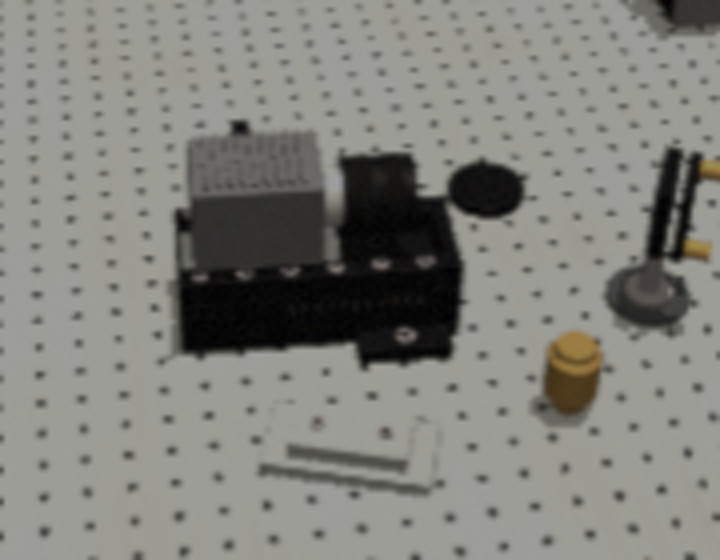

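```bash
python3 - <<'E'
from h import *
from scipy.optimize import least_squares
fs=cams.grab_frame("scene");fd=cams.grab_frame("side")
S=lambda u,v:(170+u/4,160+v/4); D=lambda u,v:(190+u/4,170+v/4)
def model(p):
    x,y,a,d,th=p; c,s=np.cos(a),np.sin(a)
    T=lambda X:np.array([x+c*X[0]-s*X[1],y+s*X[0]+c*X[1],X[2]])
    o=2-d
    pad=(-56-75*np.cos(th),44+75*np.sin(th))
    L=[(fs,(o-42,-30,123),S(246,98)),(fs,(o-42,30,123),S(328,83)),(fs,(o+38,30,123),S(357,158)),(fs,(o+38,-30,123),S(262,165)),
    (fd,(o-42,-30,123),D(188,190)),(fd,(o-42,30,123),D(190,140)),(fd,(o+38,-30,123),D(322,190)),(fd,(o+38,30,123),D(318,133)),
    (fd,(-115,-36.5,0),D(180,352)),(fd,(-115,-36.5,58),D(177,266)),
    (fs,(*pad,53),S(470,161)),(fd,(*pad,63),D(240,126))]
    return [(T(X),f,uv) for f,X,uv in L]
res=lambda p:np.concatenate([proj(f,X)[0]-uv for X,f,uv in model(p)])
s=least_squares(res,[580,-110,0,55,1.5],loss="soft_l1")
print(np.round(s.x,3));print(np.round(s.fun.reshape(-1,2),1))
for X,f,uv in model(s.x): print(np.round(X),end=" ")
print(np.round(s.x[:2]+52*np.array([np.cos(s.x[2]),np.sin(s.x[2])])))
for f in(fs,fd): print(-np.array(f["R"]).T@f["t"],K(f)[0,0])
f=cams.grab_frame("wrist");cv2.imwrite("pics/w0.png",f["color"])
print(np.round(f["R"],2),-np.array(f["R"]).T@f["t"])
print(Ro.from_rotvec(readout.sense()["ee_rot"]).as_matrix().round(3))
E
```

```text
[ 5.94348e+02 -1.08017e+02 -1.17000e-01  6.51540e+01  1.31500e+00]
[[-1.2 -2.2]
 [ 0.6 -1.8]
 [-0.6 -1. ]
 [-0.4  1.1]
 [-0.  -0.3]
 [ 0.  -2.8]
 [ 0.7 -1.1]
 [ 0.6 -1.8]
 [ 0.1 -0.5]
 [-0.2  3.6]
 [-1.   0.2]
 [ 0.2 -0.2]]
[ 486. -126.  123.] [493. -66. 123.] [573. -75. 123.] [ 566. -135.  123.] [ 486. -126.  123.] [493. -66. 123.] [ 566. -135.  123.] [573. -75. 123.] [ 476. -131.    0.] [ 476. -131.   58.] [534.  17.  53.] [534.  17.  63.] [ 646. -114.]
[1281.04351805 -284.39267918  792.1231043 ] 394.0887328073712
[ 441.3743547  -846.39602228  682.93893284] 390.20993028252195
[[-0.35 -0.94 -0.  ]
 [-0.9   0.34  0.28]
 [-0.26  0.1  -0.96]] [285.73688993 560.26111727 375.30020498]
[[-0.    -0.353 -0.936]
 [-0.    -0.936  0.353]
 [-1.     0.     0.   ]]
```

Emit:
play_rows:
  moves: [0,0.041,-0.042,0,0,0,0,0.082,-0.084,0,0,0,0,0.123,-0.126,0,0,0,0,0.164,-0.168,0,0,0,0,0.205,-0.21,0,0,0]
  jaw: 1

```text
t: 2.08
position: [345.1, 317.0, 405.0]
ee_rot: [-2.025, 0.368, 2.024]
wrist_force: [0.5, 0.0, -0.6]
width: -0.0
```

Emit:
play_rows:
  moves: [0,0.041,-0.042,0,0,0,0,0.082,-0.084,0,0,0,0,0.123,-0.126,0,0,0,0,0.164,-0.168,0,0,0,0,0.205,-0.21,0,0,0]

```text
t: 2.7
position: [469.3, 51.0, 405.2]
ee_rot: [-2.026, 0.368, 2.023]
wrist_force: [1.1, 1.0, 0.4]
width: 0.0
```

Emit:
play_rows:
  moves: [0,0.044,-0.044,-0.12,0,0,0,0.088,-0.088,-0.244,0,0,0,0.088,-0.088,-0.244,0,0,0,0.088,-0.088,-0.244,0,0]

```text
t: 3.2
position: [519.9, -60.7, 404.5]
ee_rot: [-2.16, 0.128, 2.161]
wrist_force: [-0.3, 0.5, -0.3]
width: -0.1
```

```bash
python3 - <<'E'
from h import *
s=readout.sense();print(s["t"],s["position"],s["wrist_force"],s["width"],Ro.from_rotvec(s["ee_rot"]).as_matrix().round(3).tolist(),s["q"].round(2) if hasattr(s["q"],"round") else s["q"])
f=cams.grab_frame("wrist");cv2.imwrite("pics/w1.png",f["color"]);print(K(f)[0,0])
for n in("clamp","camera","camera_back","clamp_lever","lever_end","end_stop"):
    for d in cams.recognise(f,n)[:2]: print(n,round(d["conf"],2),np.round(w(f,d["at"])),np.round(proj(f,w(f,d["at"])))[0])
E
```

```text
3.2 [519.90760252 -60.7136694  404.49050867] [-0.2893604   0.49026038 -0.25715497] -0.12100010615102888 [[-0.001, -0.118, -0.993], [0.0, -0.993, 0.118], [-1.0, -0.0, 0.001]] [ 0.19  0.21 -0.24 -0.   -1.12  1.26]
333.73280925757325
clamp 0.58 [605. -71.  61.] [286. 101.]
camera 0.8 [ 556. -101.  125.] [333. 160.]
camera_back 0.87 [556. -98. 121.] [329. 159.]
clamp_lever 0.79 [535. -33.  56.] [255. 181.]
clamp_lever 0.43 [605. -71.  62.] [285. 100.]
lever_end 0.9 [539. -32.  59.] [253. 178.]
end_stop 0.62 [604. -70.  57.] [285. 101.]
```

View pics/w1.png

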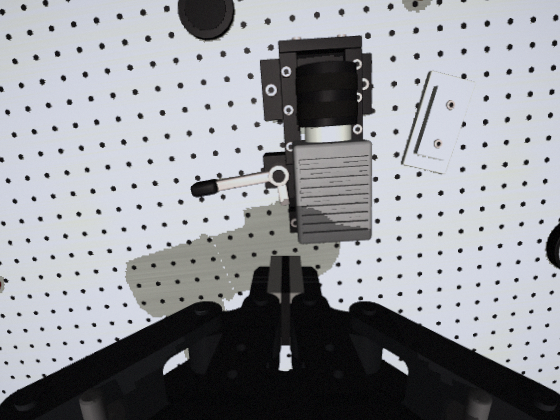

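```bash
python3 - <<'E'
from h import *
f=cams.grab_frame("wrist")
print("pivot",onplane(f,(279,176),58),"pad",onplane(f,(204,188),62))
print(onplane(f,[(298,242),(371,240),(372,142),(296,143)],123).round(1))
print("stop",onplane(f,[(280,41),(361,37),(281,50),(361,47)],58).round(1))
E
```

```text
pivot [[537.59296873 -55.42686384  58.        ]] pad [[535.0854948   17.27036078  62.        ]]
[[ 493.1  -66.7  123. ]
 [ 488.  -125.5  123. ]
 [ 565.7 -129.8  123. ]
 [ 571.3  -73.4  123. ]]
stop [[ 655.8  -70.5   58. ]
 [ 651.2 -141.1   58. ]
 [ 648.4  -70.5   58. ]
 [ 643.1 -140.6   58. ]]
```

Emit:
play_rows:
  moves: [0,0.02,0.032,-0.037,0,0,0.02,0.039,0.064,-0.037,0,0,0.07,0.039,0.064,-0.037,0,0,0.12,0.039,0.064,-0.037,0,0,0.16,0.039,0.064,-0.037,0,0]

```text
t: 4.22
position: [451.6, -91.6, 243.5]
ee_rot: [-2.181, 0.087, 2.181]
wrist_force: [-0.7, 0.1, -0.3]
width: 0.0
```

Emit:
play_rows:
  moves: [0,0,-0.015,0,0,0,0,0,-0.025,0,0,0,0,0,-0.032,0,0,0]

```text
t: 4.6
position: [485.3, -94.3, 246.4]
ee_rot: [-2.184, 0.086, 2.177]
wrist_force: [-1.0, 0.6, 0.7]
width: 0.0
```

```bash
python3 - <<'E'
from h import *
s=readout.sense();print(s["t"],s["position"],s["wrist_force"],Ro.from_rotvec(s["ee_rot"]).as_matrix().round(3).tolist())
f=cams.grab_frame("side");cv2.imwrite("pics/s1.png",cv2.resize(f["color"][150:300,190:370],None,fx=4,fy=4,interpolation=cv2.INTER_CUBIC))
E
```

```text
4.6 [485.33157417 -94.26841321 246.35025456] [-0.9599852   0.62349405  0.71607301] [[0.003, -0.08, -0.997], [0.0, -0.997, 0.08], [-1.0, -0.001, -0.003]]
```

View pics/s1.png

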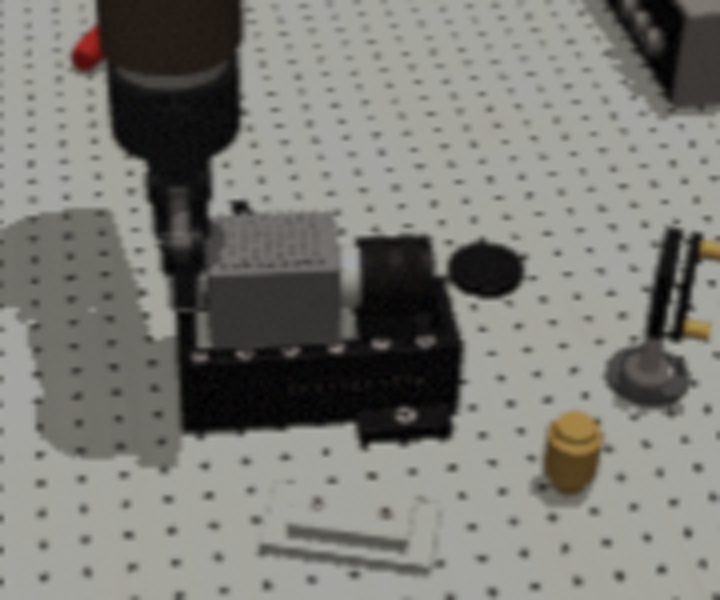

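Emit:
play_rows:
  moves: [0,0,-0.012,0,0,0,0,0,-0.024,0,0,0,0,0,-0.036,0,0,0,0,0,-0.044,0,0,0,0,0,-0.048,0,0,0]

```text
t: 5.28
position: [532.2, -98.2, 244.5]
ee_rot: [-2.18, 0.087, 2.181]
wrist_force: [-1.5, 1.2, 1.5]
width: 0.1
```

Emit:
play_rows:
  moves: [0,0,-0.002,0,0,0,0,0,-0.003,0,0,0]

```text
t: 5.52
position: [534.5, -98.4, 244.5]
ee_rot: [-2.18, 0.087, 2.181]
wrist_force: [-1.2, 1.1, 0.1]
width: 0.6
```

Emit:
play_rows:
  moves: [0,0,-0.002,0,0,0,0,0,-0.004,0,0,0]

```text
t: 5.78
position: [538.7, -98.8, 244.7]
ee_rot: [-2.18, 0.087, 2.181]
wrist_force: [-4.3, 1.0, 2.3]
width: 0.2
```

Emit:
play_rows:
  moves: [0,0,-0.002,0,0,0,0,0,-0.003,0,0,0]

```text
t: 6.02
position: [540.4, -99.1, 244.5]
ee_rot: [-2.175, 0.087, 2.186]
wrist_force: [-7.3, 1.3, 4.8]
width: -0.1
```

Emit:
play_rows:
  moves: [0,0,-0.002,0,0,0,0,0,-0.003,0,0,0,0,0,-0.003,0,0,0]

```text
t: 6.4
position: [541.3, -99.3, 243.7]
ee_rot: [-2.168, 0.088, 2.193]
wrist_force: [-12.5, 2.8, 6.0]
width: 0.2
```

```bash
python3 - <<'E'
from h import *
s=readout.sense();print(s["t"],s["position"],s["wrist_force"])
f=cams.grab_frame("side");a=f["color"][150:260,200:350]
f=cams.grab_frame("scene");b=f["color"][160:270,200:350]
cv2.imwrite("pics/s2.png",np.hstack([cv2.resize(x,(400,293),interpolation=cv2.INTER_CUBIC) for x in(a,b)]))
E
```

```text
6.4 [541.30270025 -99.31742655 243.73501429] [-12.50791271   2.76326168   6.00046524]
```

View pics/s2.png

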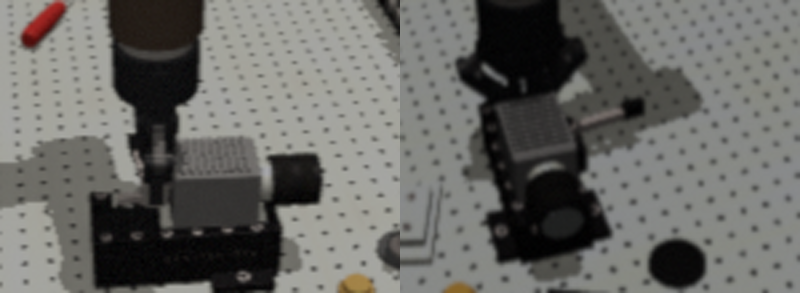

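Emit:
play_rows:
  moves: [0,0,0.04,0,0,0,-0.05,0,0.05,0,0,0,-0.09,-0.03,0.05,0,0,0,-0.09,-0.08,0.015,0,0,0,-0.09,-0.118,-0.02,0,0,0]

```text
t: 7.12
position: [575.3, 18.4, 336.8]
ee_rot: [-2.186, 0.085, 2.175]
wrist_force: [1.1, -0.4, 0.5]
width: 0.1
```

Emit:
play_rows:
  moves: [0,0,0,0,0,0,0,0,0,0,0,0]

```text
t: 7.38
position: [573.9, 16.8, 334.4]
ee_rot: [-2.181, 0.087, 2.181]
wrist_force: [-0.0, -0.4, 0.6]
width: 0.3
```

```bash
python3 - <<'E'
from h import *
s=readout.sense();print(s["t"],s["position"],s["wrist_force"])
f=cams.grab_frame("wrist");cv2.imwrite("pics/w2.png",f["color"])
for n in("camera_back","lever_end"):
    for d in cams.recognise(f,n)[:2]: print(n,round(d["conf"],2),np.round(w(f,d["at"])),np.round(proj(f,w(f,d["at"])))[0])
E
```

```text
7.375 [573.92174758  16.76127121 334.42269501] [-0.04895896 -0.42107651  0.60507108]
camera_back 0.94 [617. -93. 118.] [473. 154.]
lever_end 0.82 [540. -38.  58.] [358. 248.]
```

View pics/w2.png

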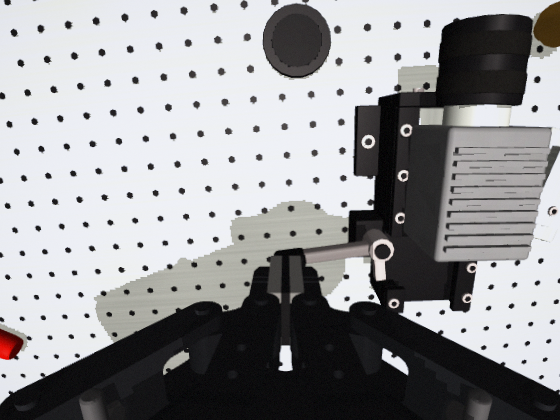

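```bash
python3 - <<'E'
from h import *
f=cams.grab_frame("wrist")
print("pivot",onplane(f,(382,249),58).round(1),"pad",onplane(f,(290,256),63).round(1))
print("rear",onplane(f,[(443,258),(528,260)],123).round(1))
print("tip",onplane(f,[(272,256),(300,256)],161).round(1))
print("hole grid, stop", onplane(f,[(437,94),(437,104)],58).round(1))
E
```

```text
pivot [[537.3 -58.6  58. ]] pad [[539.5  15.1  63. ]]
rear [[ 556.1  -77.3  123. ]
 [ 549.9 -130.8  123. ]]
tip [[581.9  21.6 161. ]
 [580.9   8.6 161. ]]
hole grid, stop [[652.2 -98.5  58. ]
 [645.3 -98.7  58. ]]
```

Emit:
play_rows:
  moves: [0.05,0,0,0,0,0,0.09,0,0,0,0,0,0.111,0,0,0,0,0,0.111,0,0,0,0,0]

```text
t: 8.07
position: [573.3, 16.1, 222.3]
ee_rot: [-2.177, 0.089, 2.185]
wrist_force: [0.0, -0.9, -0.1]
width: 0.1
```

```bash
python3 - <<'E'
from h import *
s=readout.sense();p=s["position"];print(s["t"],p,s["wrist_force"])
M=Ro.from_rotvec(s["ee_rot"]).as_matrix()
P=np.array([537.4,-57])
for deg in (92,98,105,113,121,129,137,145,153,161,168,172,175.4):
    a=np.radians(deg);n=np.array([np.sin(a),-np.cos(a)]);b=a+.08
    off=6+11*abs(np.sin(b))+14.5*abs(np.cos(b))
    if deg>112 : off-=3*min(abs(np.sin(b)),abs(np.cos(b)))
    c=P+74*np.array([np.cos(a),np.sin(a)])+off*n
    print(deg,c.round(1),(M.T@np.r_[c-p[:2],0]).round(1))
E
```

```text
8.075 [573.26044146  16.07177203 222.34719618] [ 0.0037666  -0.89603317 -0.12935195]
92 [553.4  17.6] [ 0.1  0.1 19.9]
98 [546.8  19. ] [ 0.1 -0.8 26.6]
105 [538.7  20. ] [ 0.1 -1.1 34.7]
113 [527.9  19.4] [ 0.2  0.4 45.5]
121 [517.8  17.6] [ 0.2  3.  55.4]
129 [507.8  14.3] [ 0.2  7.  65.1]
137 [498.5   9.8] [ 0.3 12.3 74. ]
145 [489.7   3.9] [ 0.3 18.8 82.3]
153 [481.7  -3.4] [ 0.4 26.8 89.7]
161 [474.6 -12.1] [ 0.4 36.  96.1]
168 [469.5 -20.7] [  0.4  45.  100.5]
172 [467. -26.] [  0.4  50.4 102.5]
175.4 [465.3 -30.6] [  0.4  55.2 103.9]
```

Emit:
play_rows:
  moves: [0,0,0.018,0,0,0,0,-0.001,0.027,0,0,0,0,-0.001,0.035,0,0,0,0,0,0.045,0,0,0,0,0.003,0.055,0,0,0]

```text
t: 8.7
position: [518.8, 18.4, 224.2]
ee_rot: [-2.183, 0.086, 2.179]
wrist_force: [2.6, 0.1, 0.6]
width: 0.3
```

Emit:
play_rows:
  moves: [0,0.004,0.01,0,0,0,0,0.009,0.019,0,0,0,0,0.016,0.027,0,0,0,0,0.024,0.035,0,0,0,0,0.033,0.041,0,0,0]

```text
t: 9.32
position: [474.8, -11.9, 223.7]
ee_rot: [-2.18, 0.087, 2.181]
wrist_force: [1.4, 0.6, -0.2]
width: -0.1
```

```bash
python3 - <<'E'
from h import *
s=readout.sense();print(s["t"],s["position"],s["wrist_force"])
f=cams.grab_frame("wrist");cv2.imwrite("pics/w3.png",f["color"])
E
```

```text
9.325 [474.82058929 -11.93022585 223.65026781] [ 1.44342827  0.57002175 -0.15851543]
```

View pics/w3.png

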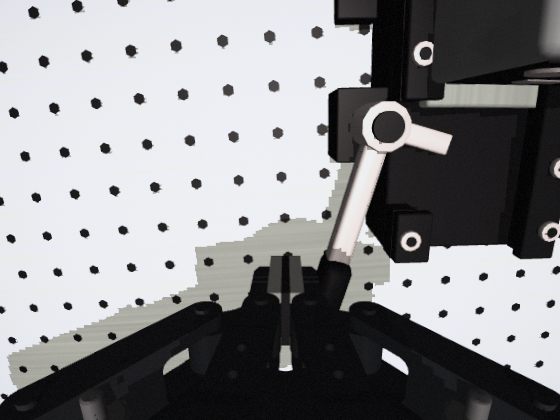

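Emit:
play_rows:
  moves: [0,0.008,0.004,0,0,0,0,0.013,0.006,0,0,0,0,0.016,0.007,0,0,0]

```text
t: 9.75
position: [467.2, -27.1, 223.7]
ee_rot: [-2.18, 0.087, 2.181]
wrist_force: [1.2, 0.6, -0.8]
width: -0.6
```

Emit:
play_rows:
  moves: [0,0.002,0,0,0,0,0,0.003,0,0,0,0]

```text
t: 10.0
position: [466.8, -29.9, 223.6]
ee_rot: [-2.18, 0.087, 2.182]
wrist_force: [0.1, 2.0, 0.1]
width: -0.2
```

Emit:
play_rows:
  moves: [0,0.002,0,0,0,0,0,0.003,0,0,0,0]

```text
t: 10.25
position: [466.5, -32.7, 223.6]
ee_rot: [-2.18, 0.087, 2.181]
wrist_force: [-1.3, 6.4, 2.2]
width: 0.1
```

Emit:
play_rows:
  moves: [0,0.001,0,0,0,0,0,0.002,0,0,0,0]

```text
t: 10.5
position: [466.3, -33.6, 223.6]
ee_rot: [-2.179, 0.085, 2.179]
wrist_force: [-3.6, 14.5, 3.0]
width: 0.1
```

Emit:
play_rows:
  moves: [0,0.001,0,0,0,0,0,-0.02,0,0,0,0,0,-0.04,0,0,0,0,-0.05,-0.04,0,0,0,0,-0.1,-0.04,0,0,0,0]

```text
t: 11.12
position: [469.4, 5.1, 324.2]
ee_rot: [-2.178, 0.088, 2.185]
wrist_force: [1.4, 0.4, -0.9]
width: -0.1
```

Emit:
play_rows:
  moves: [-0.03,0,0,0,0,0,-0.03,0,0,0,0,0]

```text
t: 11.38
position: [470.0, 4.9, 356.0]
ee_rot: [-2.185, 0.085, 2.175]
wrist_force: [-1.0, 0.4, 0.4]
width: -0.2
```

```bash
python3 - <<'E'
from h import *
s=readout.sense();print(s["t"],s["position"],s["wrist_force"])
f=cams.grab_frame("wrist");cv2.imwrite("pics/w4.png",f["color"])
E
```

```text
11.375 [469.9514892    4.94644082 355.99662641] [-1.02458156  0.3670355   0.44482351]
```

View pics/w4.png

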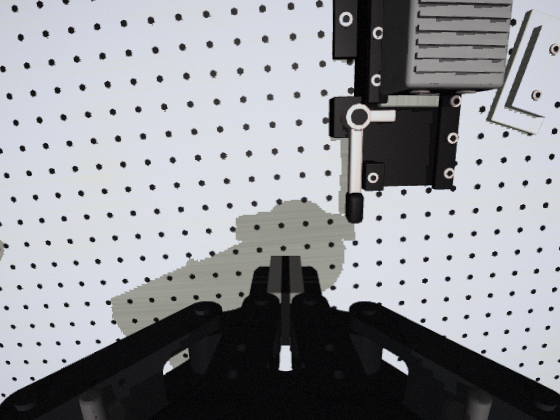

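```bash
python3 - <<'E'
from h import *
f=cams.grab_frame("wrist")
a=onplane(f,[(358,117)],58)[0];b=onplane(f,[(354.5,208)],62)[0]
g=onplane(f,[(377,33),(373,178),(455.5,101),(449,173)],58)
d=g[0]-g[1];e=g[2]-g[3];h=a-b
ang=lambda v:round(float(np.arctan2(v[1],v[0])),3)
yaw=ang(d);print("guide",yaw,ang(e),"handle",ang(h),"lever angle",round(yaw-ang(h),3),"or sign-flipped")
c,s=np.cos(-.08),np.sin(-.08)
O=a[:2]-np.array([-56*c-44*s,-56*s+44*c])
tc=lambda P:(np.array([[c,s],[-s,c]])@(P[:,:2]-O).T).T.round(1)
print("origin",O)
print("foot rear edge",tc(onplane(f,[(385,107),(438,107)],50)).tolist(),"nose front",tc(onplane(f,[(385,111)],57)).tolist())
print("rear top corners",tc(onplane(f,[(409,88),(503,91)],123)).tolist())
E
```

```text
guide -0.044 -0.048 handle -0.075 lever angle 0.031 or sign-flipped
origin [ 588.70242167 -104.95170354]
foot rear edge [[-48.1, 21.2], [-47.6, -21.4]] nose front [[-51.3, 23.0]]
rear top corners [[-40.1, 29.0], [-40.6, -27.2]]
```

```bash
python3 -c "
from workcell import r
print(r.close_job())"
```

```text
the job is handed in; nothing more can be done
None
```

I pushed the camera home against the end stop, then swung the lever closed behind its foot and handed the job in at about 11.4 s. `close_job` returns no verdict, so the figures below are my own measurements from the wrist camera.

- **Camera home:** I pushed it with the closed fingers about 61 mm until the force climbed to 12.5 N against the stop, with the lever still open at about 1.46 rad. After locking, the foot's rear edge measured at clamp x ≈ −48 mm, the home value. The camera's rear face measured x ≈ −40 mm and y within about 1 mm of the centre line.
- **Lever locked:** I pushed its end pad round to the lever's stop, where the force rose to 14.5 N. The last picture shows the handle lying beside the bed within about 0.03 rad of closed, and the nose about 3 mm behind the foot, against a nominal 1.5 mm.
- **Clear of everything:** I then backed the gripper off and up, and it touches nothing. I kept clear of the other objects and felt no unexpected contact, but I did not measure their positions again at the end.

The measurements of the clamp's direction disagreed slightly: −0.117 rad from the first fit, −0.08 from the close view, and about −0.045 from the guide screws in the last picture. I used −0.08, and the spread is small compared with the tolerances.

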